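Set the air selector to the blue outlet and open the air

TASK

Send the bench air to the blue outlet: with your fingertips push the orange tab round until the selector clicks home at the blue outlet, then press the green button fully down and let it come back up. Only push, gently: do not pinch or force the tab and do not press the button before the selector is at blue. Leave the tools and parts lying about where they are.

Things in the scene. Friction and masses are not known exactly. Their poses are not given: they have to be found in the camera images.
- selector (a joint): angle of the air selector's rotor, rad, growing anticlockwise seen from above, about a vertical axis. It clicks into four places 0.70 rad apart: -0.70, 0 (off, where it starts or nearly so), 0.70 and 1.40, with end stops 0.08 beyond the outer two. A spring detent holds it at each: about 3 to 5 N on the tab carries it over the hump between two places; once it is past half-way it jumps into the next place by itself, and stays there
- tab (a point): centre of the upright orange tab that sticks up from the selector's rim, 60 mm from the rotor's axis and 75 mm above the bench. The tab is 12 mm thick along the way it travels, 22 mm wide radially and 50 mm tall, its top 100 mm above the bench and 48 mm above the rotor's flat face; x points radially outward, z up. Nothing else on the selector stands higher than 60 mm above the bench. To turn the selector push a flat side of the tab along its circle
- axis (a point): point on the selector's vertical axis at the height of the middle of the tab, 75 mm above the bench. The selector is a grey round base, 224 mm across and 26 mm high, fixed to the bench, with a 100 mm aluminium rotor on it. The base's position and yaw vary
- pointer (a point): point that turns with the selector, 90 mm from its axis in the direction of the tab (30 mm further out than the tab), 46 mm above the bench: directly over the middle of an outlet when the selector is set to that outlet
- blue_top (a point): centre of the top of the blue outlet: a blue disc 36 mm across and 16 mm high with a small brass nipple, fixed on the selector's base 90 mm from its axis, its top 46 mm above the bench. A red and a yellow outlet like it are on the same circle; the three stand at selector angles -0.70, 0.70 and 1.40, and which colour is where varies. At angle 0 (off) there is a low black plug instead
- red_top (a point): centre of the top of the red outlet, 46 mm above the bench
- yellow_top (a point): centre of the top of the yellow outlet, 46 mm above the bench
- air (a joint): travel of the green push button, m: 0 up, 0.006 fully down; fully down takes 5 N, and it springs back up when let go
- air_top (a point): centre of the top of the green push button, 32 mm across, its top 68 mm above the bench when up; it moves straight down. It stands in a black collar on a grey box 75 by 95 by 50 mm fixed to the bench
- socket: loose steel socket, 24 mm across, 32 mm high, standing on the selector's base on the side away from the outlets; origin at its underside
- screwdriver: loose screwdriver with a red handle, lying down; bystander
- wrench: loose steel wrench, lying down; bystander
- spray_can: loose spray can, 54 mm across, 170 mm high, standing on the robot's side of the selector, to the left; origin at its underside
- pliers: loose pliers with red handles, about 155 mm long, 14 mm high, lying beyond the selector; bystander
- bolt: loose dark bolt standing on its head, 42 mm high; origin at its underside
- tape_roll: loose black roll of tape, 90 mm across, 24 mm high, lying flat; bystander
- bracket: loose dark steel seat-hinge bracket, 150 mm long, 30 mm high, lying down; bystander
Not all that is in view belongs to the job. There is more than one size of the part that bears air; the job needs the middle-sized.

How it is judged:
On the way, in this order (a step that is already met when the one before it is completed fails the run):
1. the selector has been pushed round to the blue outlet and rests there (horizontal distance between pointer and blue_top below 0.009 m and velocity of joint selector between -0.05 and 0.05 rad/s), for 0.3 s.
2. the green button is pressed fully down, the selector still at blue (value of joint air above 0.005 m and horizontal distance between pointer and blue_top below 0.009 m), for 0.05 s.
At the end, for the whole second after the job is handed in: The selector rests in its click at the blue outlet (pointer within 9 mm of the middle of the blue outlet, not turning) and the green button is back up (within 1.5 mm) (all of step 1 and value of joint air below 0.0015 m); the robot touches nothing.
It fails at once if the green button is pressed while the selector is not at blue (value of joint air above 0.003 m and horizontal distance between pointer and blue_top above 0.012 m).
It fails at once if the selector is pinched or forced (more than 30 N on it) (contact force between the fingers and selector above 30 N).
It fails at once if a tool or part lying about is lifted or shifted by more than 15 mm (distance of any of socket, screwdriver, wrench, spray_can, pliers, bolt, tape_roll, bracket from where it was at the start of the episode above 0.015 m).
It also fails if it takes over 54 s, if anything falls off the work surface, if the arm or the gripper's body presses on something with over 40 N, if the wrist force passes 120 N, or if a joint passes its speed limit or range.

ROBOT

A 6-joint arm with a two-finger parallel gripper is mounted at the origin on the work surface. World frame = base frame: x ahead of the robot, y to its left, z up, the work surface at z = 0. Lengths are in m, angles in rad, forces in N, time in s.
With the tool pointing down it reaches from about 0.35 to 0.975 m from the base axis. Payload 4.9 kg.
Tool frame: the origin (TCP) lies at the very end of the fingers, on their centre line; the grasp point (between the pads) lies behind it (manip.pinch_z is the y of the grasp point in the tool frame, in m); y points along the fingers, x is the direction in which the jaws open and shut, and the axes are right-handed (so a half turn about y gives the same grasp; the last joint's range is limited). The gripper opens to 85 mm and grips with 20 to 120 N. Pads are 22 mm wide; open, the fingers measure 114 mm over their backs; the gripper's body (76 mm by 85 mm) begins 54 mm behind the grasp point. The pads swing forward as they close: fully open they stand 13 mm farther back than shut.
Start: joints at [-1.22, 0.053, 1.613, -0, 1.476, -0.119], TCP at [0.283, -0.557, 0.231] pointing down, gripper open.
Joint ranges: [-3.01, 3.01], [-1.01, 2.22], [0.06, 2.58], [-1.02, 4.17], [0.09, 2.62], [-3.14, 3.14]. Speed limits (rad/s): [2.57, 2.57, 3.14, 3.14, 3.14, 3.14].

INTERFACE

Orientations are given as a unit quaternion [w, x, y, z].
In Python, from plant import manip gives the robot as it stands.
- The arm moves only by the tool drive_tool, never from a script. Its argument "motion" is a list of rows, each a list of 3 entries, a list of its own where there are three numbers: the shift along the tool's x, y, z in units of 25 mm (1.0 is 25 mm), then the turn, a rotation vector about the tool's x, y, z in units of 5 degrees (1.0 is 5 degrees), then the closure, from -1 (fully open) to 1 (shut). A call has 1 to 12 rows; each row shifts and turns the commanded pose from where the row before left it, along the tool's axes as they then stand; what a row does not reach is not made up. A row lasts 1/10 s, in which the tool goes at most 50 mm and 8.59 degrees, less where a joint would pass 70% of its speed; a pose out of reach is approached as far as the arm can. A call is refused whole if a number of a shift passes 1 or a number of a turn 1, either way. A call with a gripper value outside its range is refused whole. The fingers move at their own pace and stop on an object; the grip force is fixed at half the most. Time passes only in rows, so rows that do not move let the fingers close. It gives the time, the measured TCP pose, the force and the opening at its end, in the units of the state.
- manip.state(): the state, without advancing time (a new reading comes with each control period).
- manip.grab_frame(name): name is "side" or "top"; returns a dict with "img" (400x640x3 uint8, blue, green, red), "range_z" (400x640 float32, m along the optical axis (not along the pixel's ray), 0 where there is no reading), "camera_matrix" (3x3 intrinsics, pixels), "world_from_camera" (4x4, takes a point from camera to world coordinates). Camera axes: x right, y down, z forward; pixel columns grow to the right and rows downward; lengths in m; the calibration is good to about 2 mm. A picture is of the moment at which its call begins.
- manip.job_done(): hands the job in, once; it reports no verdict.
The state is a dict: "time": time; "joint_pos": joint angles; "joint_vel": joint speeds; "joint_efforts": joint torques, N m; "tool_pos": TCP position; "tool_rot": TCP orientation; "contact_force": force on the tool from outside, world axes, zero at the start; "ft_torque": the same for the moment, N m; "gripper_width": opening from 0.0 (shut) to 1.0 (fully open).
Only numpy, scipy, OpenCV 4.12 (cv2) and the standard library are available. Lean on these libraries where they do the work, as an engineer would, in place of code of your own. Each camera call takes 0.05 s, during which the arm holds its last target. There are 200 camera calls.

## Working session

There is one attempt and no reset: what is moved stays moved. The work goes in short steps, Python scripts to look and compute and a tool call to move; the robot and the scene stay as the last step left them, time stands still between calls to the robot, and variables do not carry over. Pictures are saved under pics/ and viewed, about 8 in all and at most 12, crops included, and the job is handed in when it is done.

Besides the shell and the picture viewer there is one more tool, called after ">>>" as name(argument=value, ...), one argument or row to a line, values as JSON. drive_tool: Moves the arm, as the interface text tells. Its arguments: {"type":"object","properties":{"motion":{"type":"array","items":{"type":"array"}}},"required":["motion"]}

```bash
mkdir -p pics; ls; python3 - <<'E'
from plant import manip
import cv2, numpy as np
for n in ("top","side"):
    f=manip.grab_frame(n); np.savez(f"{n}.npz",**f); cv2.imwrite(f"pics/{n}0.png",f["img"])
    print(n,f["camera_matrix"].round(1).tolist(),f["world_from_camera"].round(3).tolist())
s=manip.state(); print(s, manip.pinch_z)
E
```

```text
pics
top [[415.0, 0.0, 315.8], [0.0, 415.0, 196.0], [0.0, 0.0, 1.0]] [[-0.007, -0.998, 0.069, 0.481], [-1.0, 0.007, -0.004, -0.024], [0.003, -0.069, -0.998, 1.421], [0.0, 0.0, 0.0, 1.0]]
side [[466.7, 0.0, 314.6], [0.0, 466.7, 201.0], [0.0, 0.0, 1.0]] [[-0.737, -0.467, 0.488, 0.016], [-0.675, 0.487, -0.554, 0.643], [0.021, -0.738, -0.674, 0.85], [0.0, 0.0, 0.0, 1.0]]
{'time': 0.1, 'joint_pos': array([-1.22002612e+00,  5.32882134e-02,  1.61416687e+00,  1.07545131e-05,
        1.47599638e+00, -1.19019170e-01]), 'joint_vel': array([-0.00040727,  0.00129587, -0.00257268,  0.00012036,  0.00084628,
       -0.00126339]), 'joint_efforts': array([-8.72665942e-05, -3.94904137e+01, -3.71363533e+01, -1.88526819e-04,
        3.91349924e-03, -7.33181537e-06]), 'tool_pos': array([ 0.28273291, -0.55675795,  0.2301815 ]), 'tool_rot': array([ 0.60305009, -0.60222843,  0.37041226, -0.36938633]), 'contact_force': array([ 0.62757771, -0.02694131, -0.77771562]), 'ft_torque': array([0.00835128, 0.00231242, 0.03097701]), 'gripper_width': 0.9988577928424948} -0.0187
```

View pics/top0.png

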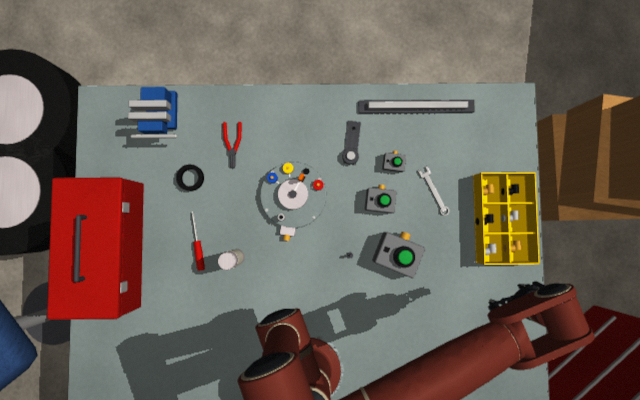

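View pics/side0.png

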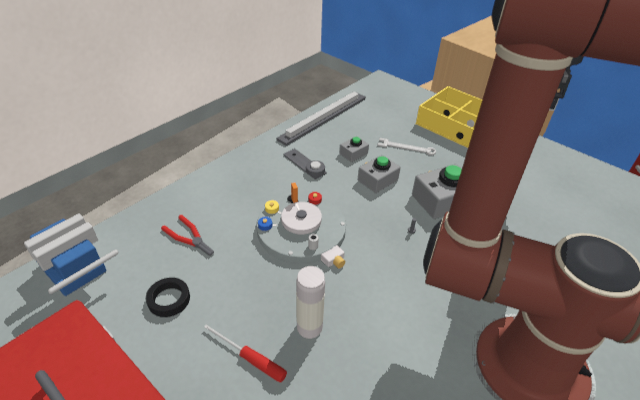

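Top view: the selector is at about (292,195), with the outlets at red (317,185), yellow (287,168) and blue (271,178). The tab is near (302,177), and the middle-sized button is at (384,200). The side view agrees. Blue is two clicks anticlockwise from off. Next I'll measure these points.

```bash
cat > h.py <<'E'
import cv2, numpy as np
def load(n): return dict(np.load(f"{n}.npz"))
def ray(f,u,v,z):
    T=f["world_from_camera"]; d=T[:3,:3]@np.linalg.inv(f["camera_matrix"])@np.array([u,v,1.]); o=T[:3,3]
    return o+d*(z-o[2])/d[2]
def pts(f):
    v,u=np.mgrid[:400,:640]; Z=f["range_z"]; K=f["camera_matrix"]
    p=np.stack([(u-K[0,2])/K[0,0]*Z,(v-K[1,2])/K[1,1]*Z,Z],-1); T=f["world_from_camera"]
    return p@T[:3,:3].T+T[:3,3]
H={"blue":(105,128),"red":(0,6),"red2":(174,180),"yellow":(22,34),"green":(50,85),"orange":(7,20)}
def blobs(f,c,roi,smin=120,vmin=60,amin=5):
    hsv=cv2.cvtColor(f["img"],cv2.COLOR_BGR2HSV); lo,hi=H[c]
    m=cv2.inRange(hsv,(lo,smin,vmin),(hi,255,255)); k=np.zeros_like(m); x0,y0,x1,y1=roi; k[y0:y1,x0:x1]=255; m&=k
    n,l,s,ce=cv2.connectedComponentsWithStats(m)
    return [(ce[i],s[i],l==i) for i in range(1,n) if s[i,4]>=amin]
E
python3 - <<'E'
from h import *
for n,sel,but in (("top",(250,150,335,235),(365,180,420,215)),("side",(250,175,350,260),(365,150,400,175))):
    f=load(n); P=pts(f)
    for c,roi,z in (("blue",sel,.046),("red",sel,.046),("yellow",sel,.046),("orange",sel,.1),("green",but,.068)):
        for ce,s,m in blobs(f,c,roi):
            q=P[m]; print(n,c,ce.round(1),s.tolist(),"ray",ray(f,*ce,z).round(4),"med",np.median(q,0).round(4),"zmax",q[:,2].max().round(3))
f=load("top");P=pts(f)
# rotor top z ~52mm, circle
m=(abs(P[...,2]-.052)<.005); r=np.zeros_like(m); r[165:225,262:325]=1; m&=r
(c,rad)=cv2.minEnclosingCircle(np.argwhere(m)[:,::-1].astype(np.float32)); print("rotor",c,rad,ray(f,*c,.052))
m=(P[...,2]>.06)&r; print("high",P[m].mean(0) if m.any() else 0, P[m].round(3).tolist()[:40])
cr=lambda n,x,y,w,h,k:cv2.resize(load(n)["img"][y:y+h,x:x+w],None,fx=k,fy=k,interpolation=cv2.INTER_CUBIC)
cv2.imwrite("pics/c1.png",np.hstack([cr("top",250,150,80,95,5),cr("side",250,175,80,95,5)]))
E
```

```text
top blue [271.7 177.5] [267, 173, 11, 10, 76] ray [0.6388 0.1175 0.046 ] med [0.6384 0.1171 0.0415] zmax 0.05
top red [317.6 184.5] [313, 180, 11, 10, 77] ray [ 0.6142 -0.035   0.046 ] med [ 0.6135 -0.0362  0.0415] zmax 0.051
top yellow [287.5 167.8] [282, 163, 12, 11, 95] ray [0.6708 0.0649 0.046 ] med [0.6708 0.0636 0.0422] zmax 1.421
top orange [301.1 176.8] [298, 173, 7, 8, 38] ray [0.6341 0.0182 0.1   ] med [0.6355 0.0184 0.0977] zmax 0.105
top orange [317.6 184.1] [316, 183, 4, 3, 11] ray [ 0.6104 -0.0346  0.1   ] med [ 0.6161 -0.0363  0.043 ] zmax 0.051
top green [384.7 199.5] [380, 195, 10, 10, 84] ray [ 0.5615 -0.2535  0.068 ] med [ 0.561  -0.2535  0.0713] zmax 0.081
side blue [264.7 223.8] [258, 217, 14, 14, 133] ray [0.6304 0.1264 0.046 ] med [0.6348 0.1227 0.0391] zmax 0.85
side red [314.8 198.1] [309, 192, 13, 13, 117] ray [ 0.6053 -0.026   0.046 ] med [ 0.6092 -0.0303  0.0392] zmax 0.85
side yellow [271.4 206.9] [265, 201, 14, 13, 138] ray [0.6619 0.0737 0.046 ] med [0.6665 0.0694 0.0393] zmax 0.85
side orange [294.2 192.7] [291, 183, 7, 20, 116] ray [0.6152 0.0392 0.1 
[... 730 characters left out ...]
1], [0.64, 0.018, 0.099], [0.64, 0.015, 0.099], [0.64, 0.012, 0.1], [0.637, 0.025, 0.099], [0.637, 0.022, 0.098], [0.637, 0.018, 0.101], [0.637, 0.015, 0.097], [0.637, 0.012, 0.097], [0.634, 0.025, 0.1], [0.634, 0.022, 0.1], [0.634, 0.018, 0.098], [0.634, 0.015, 0.098], [0.636, 0.013, 0.076], [0.631, 0.028, 0.097], [0.631, 0.025, 0.097], [0.63, 0.022, 0.099], [0.63, 0.018, 0.102], [0.631, 0.015, 0.094], [0.627, 0.028, 0.098], [0.627, 0.025, 0.1], [0.627, 0.022, 0.098], [0.627, 0.018, 0.104], [0.63, 0.016, 0.072], [0.628, 0.03, 0.061], [0.625, 0.025, 0.092], [0.625, 0.022, 0.094], [0.625, 0.019, 0.09], [0.624, 0.023, 0.072], [0.624, 0.019, 0.07], [0.481, -0.024, 1.421], [0.592, 0.049, 0.065]]
```

View pics/c1.png

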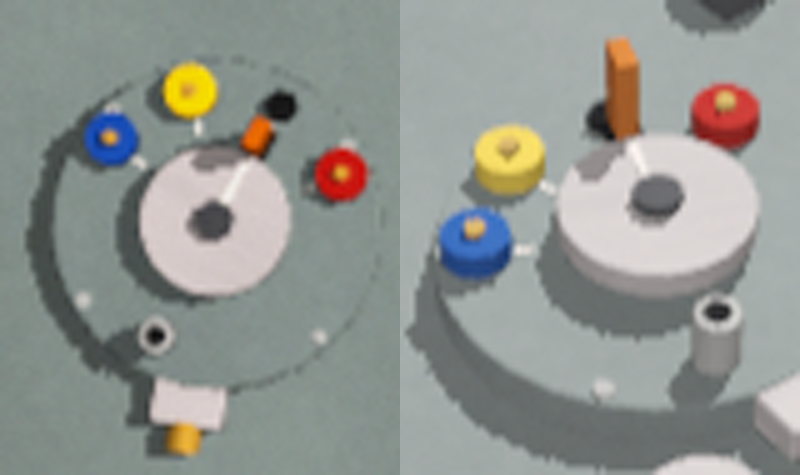

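The three outlets fit a 90 mm circle: the chords are 61.7 and 154 mm, against 61.7 and 156 expected. That puts the axis at about (0.582, 0.048). Off is at about -0.515 rad in the world frame, blue at about 0.885, and the tab at (0.634, 0.018), top z 0.10, as it should be. I'll close the fingers and travel high to behind the tab on its clockwise side.

>>> drive_tool(
  motion=[
    [[-0.55, 0, 0.9], [0, 0, 0], 1],
    [[-0.55, 0, 0.9], [0, 0, 0], 1],
    [[-0.55, 0, 0.9], [0, 0, 0], 1],
    [[-0.55, 0, 0.9], [0, 0, 0], 1],
    [[-0.55, 0, 0.9], [0, 0, 0], 1],
    [[-0.55, 0, 0.9], [0, 0, 0], 1],
    [[-0.55, 0, 0.9], [0, 0, 0], 1],
    [[-0.55, 0, 0.9], [0, 0, 0], 1],
    [[-0.55, 0, 0.9], [0, 0, 0], 1],
    [[-0.55, 0, 0.9], [0, 0, 0], 1],
    [[-0.55, 0, 0.9], [0, 0, 0], 1],
    [[-0.55, 0, 0.9], [0, 0, 0], 1],
  ],
)

```text
time: 1.3
tool_pos: [0.4492, -0.2867, 0.2308]
tool_rot: [0.603, -0.603, 0.37, -0.37]
contact_force: [-0.1, -0.5, 0.7]
gripper_width: 0.001
```

>>> drive_tool(
  motion=[
    [[-0.55, 0, 0.9], [0, 0, 0], 1],
    [[-0.55, 0, 0.9], [0, 0, 0], 1],
    [[-0.55, 0, 0.9], [0, 0, 0], 1],
    [[-0.55, 0, 0.9], [0, 0, 0], 1],
    [[-0.55, 0, 0.9], [0, 0, 0], 1],
    [[-0.55, 0, 0.9], [0, 0, 0], 1],
    [[-0.55, 0, 0.9], [0, 0, 0], 1],
    [[-0.55, 0, 0.9], [0, 0, 0], 1],
    [[-0.55, 0, 0.9], [0, 0, 0], 1],
    [[-0.55, 0, 0.9], [0, 0, 0], 1],
    [[-0.55, 0, 0.9], [0, 0, 0], 1],
    [[-0.55, 0, 0.9], [0, 0, 0], 1],
  ],
)

```text
time: 2.5
tool_pos: [0.6152, -0.0175, 0.2306]
tool_rot: [-0.602, 0.603, -0.37, 0.369]
contact_force: [-0.4, -0.5, -0.4]
gripper_width: -0.001
```

>>> drive_tool(
  motion=[
    [[0, 0, 0], [0, -1, 0], 1],
    [[0, 0, 0], [0, -1, 0], 1],
    [[0, 0, 0], [0, -1, 0], 1],
    [[0, 0, 0], [0, -1, 0], 1],
    [[0, 0, 0], [0, -1, 0], 1],
    [[0, 0, 0], [0, -1, 0], 1],
    [[0, 0, 0], [0, -0.7, 0], 1],
    [[0, 0, 0], [0, 0, 0], 1],
    [[0, 0, 0], [0, 0, 0], 1],
    [[0, 0, 0], [0, 0, 0], 1],
  ],
)

```text
time: 3.5
tool_pos: [0.6149, -0.0185, 0.2311]
tool_rot: [-0.684, 0.684, -0.181, 0.181]
contact_force: [1.0, -0.0, 0.2]
gripper_width: 0.001
```

```bash
cat >> h.py <<'E'
from scipy.spatial.transform import Rotation as Rn
def rep(s,ax=(.582,.048)):
    q=s["tool_rot"]; R=Rn.from_quat([q[1],q[2],q[3],q[0]]).as_matrix(); p=s["tool_pos"]
    d=np.array([p[0]-ax[0],p[1]-ax[1],0])
    print("t",round(s["time"],2),"tcp",p.round(4),"yaw_x",round(np.arctan2(R[1,0],R[0,0]),3),"down",R[:,1].round(3),"selfr xz",(R[:,[0,2]].T@d).round(4),"F",s["contact_force"].round(1),"w",round(s["gripper_width"],3),"j",s["joint_pos"].round(2))
    return R
E
python3 -c "
from h import *; from plant import manip
rep(manip.state())"
```

```text
t 3.5 tcp [ 0.6149 -0.0185  0.2311] yaw_x -0.517 down [-0.  0. -1.] selfr xz [ 0.0615 -0.0416] F [ 1.  -0.   0.2] w 0.001 j [-0.15  0.03  1.64  0.    1.48  0.37]
```

>>> drive_tool(
  motion=[
    [[0, 0.9, 0], [0, 0, 0], 1],
    [[0, 0.9, 0], [0, 0, 0], 1],
    [[0, 0.9, 0], [0, 0, 0], 1],
    [[0, 0.9, 0], [0, 0, 0], 1],
    [[0, 0.9, 0], [0, 0, 0], 1],
    [[0, 0.9, 0], [0, 0, 0], 1],
    [[0, 0.5, 0], [0, 0, 0], 1],
    [[0, 0.4, 0], [0, 0, 0], 1],
    [[0, 0.2, 0], [0, 0, 0], 1],
    [[0, 0, 0], [0, 0, 0], 1],
  ],
)

```text
time: 4.5
tool_pos: [0.615, -0.0186, 0.0687]
tool_rot: [0.684, -0.684, 0.181, -0.18]
contact_force: [-1.0, -0.1, 0.1]
gripper_width: 0.002
```

```bash
python3 -c "
from h import *; from plant import manip
rep(manip.state())
a=[]
for n,r in (('top',(250,130,370,250)),('side',(240,150,360,270))):
    f=manip.grab_frame(n); a.append(cv2.resize(f['img'][r[1]:r[3],r[0]:r[2]],None,fx=3.3,fy=3.3))
cv2.imwrite('pics/c2.png',np.hstack(a))"
```

```text
t 4.5 tcp [ 0.615  -0.0186  0.0687] yaw_x -0.517 down [-0.  0. -1.] selfr xz [ 0.0616 -0.0416] F [-1.  -0.1  0.1] w 0.002 j [-0.15  0.18  1.76  0.    1.2   0.37]
```

View pics/c2.png

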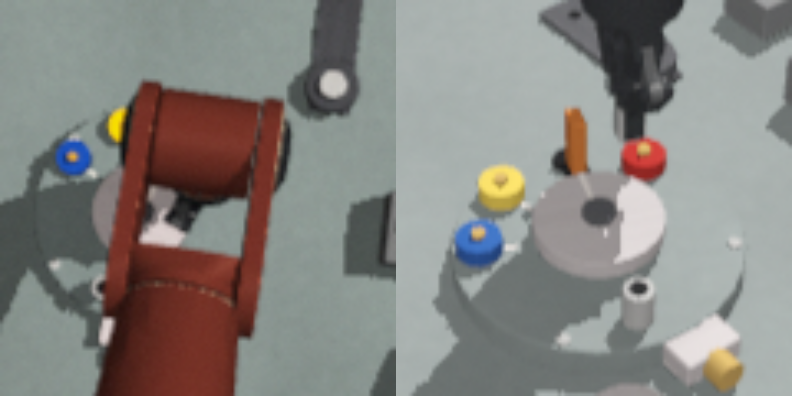

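The fingers are behind the tab on its clockwise side, clear above red. The tab is at crop px (575,140) and the fingers at (630,110) in the side half. Next: approach it slowly and follow the arc.

>>> drive_tool(
  motion=[
    [[0, 0, 0.15], [0, 0, 0], 1],
    [[0, 0, 0.15], [0, 0, 0], 1],
    [[0, 0, 0.15], [0, 0, 0], 1],
    [[0, 0, 0.15], [0, 0, 0], 1],
    [[0, 0, 0.15], [0, 0, 0], 1],
    [[0, 0, 0.1], [0, 0, 0], 1],
  ],
)

```text
time: 5.2
tool_pos: [0.6257, 0.0003, 0.0688]
tool_rot: [0.684, -0.684, 0.18, -0.18]
contact_force: [-0.1, -0.5, 1.1]
gripper_width: 0.002
```

>>> drive_tool(
  motion=[
    [[0.03, 0, 0.107], [0, -0.5, 0], 1],
    [[0.03, 0, 0.107], [0, -0.5, 0], 1],
    [[0.03, 0, 0.107], [0, -0.5, 0], 1],
    [[0.03, 0, 0.107], [0, -0.5, 0], 1],
    [[0.03, 0, 0.107], [0, -0.5, 0], 1],
    [[0.03, 0, 0.107], [0, -0.5, 0], 1],
  ],
)

```text
time: 5.8
tool_pos: [0.636, 0.0119, 0.0688]
tool_rot: [-0.701, 0.702, -0.089, 0.089]
contact_force: [-0.0, -3.1, -0.9]
gripper_width: 0.004
```

```bash
python3 -c "
from h import *; from plant import manip
rep(manip.state())
f=manip.grab_frame('side'); P=pts(f)
for ce,s,m in blobs(f,'orange',(240,160,350,215)): print(ce.round(1),s.tolist(),np.median(P[m],0).round(4),ray(f,*ce,.075).round(4))
"
```

```text
t 5.8 tcp [0.636  0.0119 0.0688] yaw_x -0.253 down [-0.    -0.002 -1.   ] selfr xz [ 0.0614 -0.0215] F [-0.  -3.1 -0.9] w 0.004 j [-0.1   0.23  1.71 -0.    1.21  0.16]
[290.1 193.8] [287, 184, 8, 20, 126] [0.6356 0.0321 0.0793] [0.6397 0.0291 0.075 ]
[314.4 194.7] [313, 193, 4, 5, 16] [ 0.6162 -0.0384  0.0422] [ 0.5935 -0.0107  0.075 ]
```

>>> drive_tool(
  motion=[
    [[0.03, 0, 0.107], [0, -0.5, 0], 1],
    [[0.03, 0, 0.107], [0, -0.5, 0], 1],
    [[0.03, 0, 0.107], [0, -0.5, 0], 1],
    [[0.03, 0, 0.107], [0, -0.5, 0], 1],
    [[0.03, 0, 0.107], [0, -0.5, 0], 1],
    [[0.03, 0, 0.107], [0, -0.5, 0], 1],
    [[0.03, 0, 0.107], [0, -0.5, 0], 1],
    [[0.03, 0, 0.107], [0, -0.5, 0], 1],
    [[0.03, 0, 0.107], [0, -0.5, 0], 1],
    [[0.03, 0, 0.107], [0, -0.5, 0], 1],
    [[0.03, 0, 0.107], [0, -0.5, 0], 1],
    [[0.03, 0, 0.107], [0, -0.5, 0], 1],
  ],
)

```text
time: 7.05
tool_pos: [0.6454, 0.0444, 0.0687]
tool_rot: [-0.7, 0.701, 0.095, -0.095]
contact_force: [1.0, -1.5, -0.9]
gripper_width: 0.002
```

>>> drive_tool(
  motion=[
    [[0.03, 0, 0.107], [0, -0.5, 0], 1],
    [[0.03, 0, 0.107], [0, -0.5, 0], 1],
    [[0.03, 0, 0.107], [0, -0.5, 0], 1],
    [[0.03, 0, 0.107], [0, -0.5, 0], 1],
  ],
)

```text
time: 7.45
tool_pos: [0.6451, 0.0547, 0.0688]
tool_rot: [-0.689, 0.69, 0.156, -0.156]
contact_force: [0.8, -3.3, -1.5]
gripper_width: 0.001
```

```bash
python3 -c "
from h import *; from plant import manip
rep(manip.state())
f=manip.grab_frame('side'); P=pts(f)
for ce,s,m in blobs(f,'orange',(240,160,350,235)):
  q=np.median(P[m],0); print(ce.round(1),s.tolist(),q.round(4),'ang',np.arctan2(q[1]-.048,q[0]-.582))
cv2.imwrite('pics/c3.png',cv2.resize(f['img'][150:270,240:360],None,fx=3.3,fy=3.3))
"
```

```text
t 7.45 tcp [0.6451 0.0547 0.0688] yaw_x 0.444 down [ 0.001 -0.002 -1.   ] selfr xz [ 0.0599 -0.0211] F [ 0.8 -3.3 -1.5] w 0.001 j [-0.03  0.25  1.68 -0.    1.21 -0.47]
[278.  202.2] [271, 193, 13, 19, 164] [0.6366 0.0748 0.0796] ang 0.4563788380605389
[314.4 194.7] [313, 193, 4, 5, 15] [ 0.6174 -0.0361  0.0424] ang -1.1723188990519846
[264.3 220.4] [263, 220, 4, 2, 7] [0.6408 0.1183 0.0445] ang 0.8742824615963701
```

View pics/c3.png

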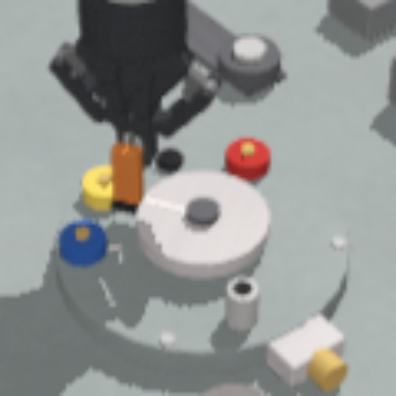

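The tab has passed yellow (crop px (127,170)) and is climbing the second hump at about 0.45 rad, with contact force around 3 N. A few more small steps should carry it over.

>>> drive_tool(
  motion=[
    [[0.03, 0, 0.107], [0, -0.5, 0], 1],
    [[0.03, 0, 0.107], [0, -0.5, 0], 1],
    [[0.03, 0, 0.107], [0, -0.5, 0], 1],
    [[0.03, 0, 0.107], [0, -0.5, 0], 1],
    [[0, 0, 0], [0, 0, 0], 1],
  ],
)

```text
time: 8.0
tool_pos: [0.6419, 0.0668, 0.0687]
tool_rot: [0.674, -0.673, -0.215, 0.215]
contact_force: [0.2, 0.3, 0.3]
gripper_width: 0.001
```

```bash
python3 -c "
from h import *; from plant import manip
rep(manip.state())
f=manip.grab_frame('side'); P=pts(f)
for ce,s,m in blobs(f,'orange',(240,160,350,235)):
  q=np.median(P[m],0); print(ce.round(1),s.tolist(),q.round(4),'ang',np.arctan2(q[1]-.048,q[0]-.582))
"
```

```text
t 8.0 tcp [0.6419 0.0668 0.0687] yaw_x 0.617 down [-0.     0.001 -1.   ] selfr xz [ 0.0597 -0.0193] F [0.2 0.3 0.3] w 0.001 j [-0.01  0.25  1.68  0.    1.21 -0.63]
[314.4 194.7] [313, 193, 4, 5, 15] [ 0.618  -0.0383  0.0414] ang -1.175740314079672
[275.9 207.5] [271, 199, 10, 18, 159] [0.6255 0.0914 0.0802] ang 0.7850015447132819
[264.8 220.4] [264, 220, 3, 2, 5] [0.6403 0.1162 0.0432] ang 0.8634375920603997
```

The force has dropped to zero and the tab has jumped ahead. I'll back off, rise and check the angle.

>>> drive_tool(
  motion=[
    [[0, 0, -0.4], [0, 0, 0], 1],
    [[0, 0, -0.4], [0, 0, 0], 1],
    [[0, -0.9, 0], [0, 0, 0], 1],
    [[0, -0.9, 0], [0, 0, 0], 1],
    [[0, -0.9, 0], [0, 0, 0], 1],
    [[0, -0.9, 0], [0, 0, 0], 1],
    [[0, 0, 0], [0, 0, 0], 1],
  ],
)

```text
time: 8.75
tool_pos: [0.6567, 0.049, 0.1635]
tool_rot: [-0.673, 0.675, 0.217, -0.212]
contact_force: [1.1, -0.2, 0.3]
gripper_width: 0.001
```

```bash
python3 -c "
from h import *; from plant import manip
R=rep(manip.state())
f=manip.grab_frame('side'); P=pts(f)
for ce,s,m in blobs(f,'orange',(240,160,350,235)):
  q=np.median(P[m],0); print(ce.round(1),s.tolist(),q.round(4),'ang',np.arctan2(q[1]-.048,q[0]-.582))
  t=P[m][abs(P[m][:,2]-.099)<.004]; print('top pts',len(t),t.mean(0) if len(t) else '')
cv2.imwrite('pics/c4.png',cv2.resize(f['img'][150:270,240:360],None,fx=4,fy=4,interpolation=cv2.INTER_CUBIC))
d=np.array([.560,-.2515,.068])-manip.state()['tool_pos']; print('to button top, units',(R.T@d/.025).round(2))
"
```

```text
t 8.75 tcp [0.6567 0.049  0.1635] yaw_x 0.617 down [ 0.008 -0.    -1.   ] selfr xz [ 0.0615 -0.0424] F [ 1.1 -0.2  0.3] w 0.001 j [-0.04  0.17  1.6  -0.    1.36 -0.66]
[314.5 194.6] [313, 193, 4, 5, 17] [ 0.6174 -0.0374  0.0429] ang -1.1774156194743082
top pts 0 
[276.  210.2] [271, 202, 10, 18, 161] [0.619  0.0969 0.0787] ang 0.9234625954528835
top pts 35 [0.6217148  0.09503765 0.09753193]
[264.8 220.4] [264, 220, 3, 2, 5] [0.6406 0.117  0.0443] ang 0.8663796287410599
top pts 0 
to button top, units [-10.09   3.69  -7.59]
```

View pics/c4.png

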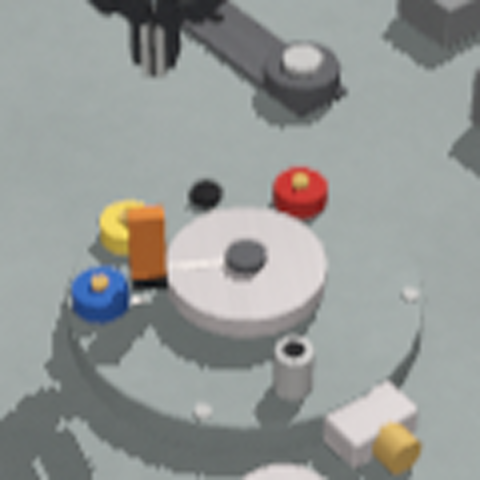

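The tab top is at angle 0.87 and blue at 0.87–0.885, so the selector is home at blue. The tab is at crop px (147,245), its white pointer line toward blue at (100,290). Now to the middle-sized button.

>>> drive_tool(
  motion=[
    [[-0.92, 0, -0.69], [0, 0, 0], 1],
    [[-0.92, 0, -0.69], [0, 0, 0], 1],
    [[-0.92, 0, -0.69], [0, 0, 0], 1],
    [[-0.92, 0, -0.69], [0, 0, 0], 1],
    [[-0.92, 0, -0.69], [0, 0, 0], 1],
    [[-0.92, 0, -0.69], [0, 0, 0], 1],
    [[-0.92, 0, -0.69], [0, 0, 0], 1],
    [[-0.92, 0, -0.69], [0, 0, 0], 1],
    [[-0.92, 0, -0.69], [0, 0, 0], 1],
    [[-0.92, 0, -0.69], [0, 0, 0], 1],
    [[-0.92, 0, -0.69], [0, 0, 0], 1],
    [[0, 0, 0], [0, 0, 0], 1],
  ],
)

```text
time: 10.0
tool_pos: [0.5556, -0.254, 0.1566]
tool_rot: [0.675, -0.674, -0.213, 0.215]
contact_force: [-0.5, 0.2, -1.0]
gripper_width: 0.004
```

>>> drive_tool(
  motion=[
    [[0, 0.9, 0], [0, 0, 0], 1],
    [[0, 0.9, 0], [0, 0, 0], 1],
    [[0, 0.9, 0], [0, 0, 0], 1],
    [[0, 0.4, 0], [0, 0, 0], 1],
    [[0, 0, 0], [0, 0, 0], 1],
  ],
)

```text
time: 10.5
tool_pos: [0.5558, -0.2499, 0.0782]
tool_rot: [0.675, -0.672, -0.214, 0.216]
contact_force: [-0.3, -0.2, -0.3]
gripper_width: 0.002
```

```bash
python3 -c "
from h import *; from plant import manip
R=rep(manip.state())
d=np.array([.561,-.252,.062])-manip.state()['tool_pos']; print('to button, units',(R.T@d/.025).round(2))
f=manip.grab_frame('side')
cv2.imwrite('pics/c5.png',cv2.resize(f['img'][100:220,320:440],None,fx=4,fy=4,interpolation=cv2.INTER_CUBIC))
"
```

```text
t 10.5 tcp [ 0.5558 -0.2499  0.0782] yaw_x 0.618 down [-0.005  0.003 -1.   ] selfr xz [-0.194  -0.2276] F [-0.3 -0.2 -0.3] w 0.002 j [-0.54  0.16  1.77  0.    1.22 -1.16]
to button, units [ 0.12  0.65 -0.19]
```

View pics/c5.png

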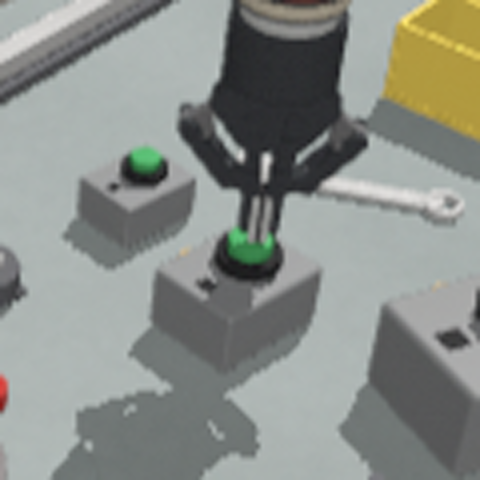

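The fingers are right over the middle-sized button (crop px (255,240)). I'll correct sideways, then press slowly.

>>> drive_tool(
  motion=[
    [[0.12, 0, -0.19], [0, 0, 0], 1],
    [[0, 0.2, 0], [0, 0, 0], 1],
    [[0, 0.1, 0], [0, 0, 0], 1],
    [[0, 0.1, 0], [0, 0, 0], 1],
    [[0, 0.1, 0], [0, 0, 0], 1],
    [[0, 0.1, 0], [0, 0, 0], 1],
    [[0, 0, 0], [0, 0, 0], 1],
  ],
)

```text
time: 11.25
tool_pos: [0.5629, -0.2535, 0.0667]
tool_rot: [-0.673, 0.674, 0.215, -0.215]
contact_force: [-0.4, 0.4, 4.4]
gripper_width: -0.005
```

```bash
python3 -c "
from h import *; from plant import manip
rep(manip.state())"
```

```text
t 11.25 tcp [ 0.5629 -0.2535  0.0667] yaw_x 0.618 down [ 0.001 -0.    -1.   ] selfr xz [-0.1903 -0.2347] F [-0.4  0.4  4.4] w -0.005 j [-0.54  0.19  1.76  0.    1.2  -1.16]
```

>>> drive_tool(
  motion=[
    [[0, 0.1, 0], [0, 0, 0], 1],
    [[0, 0.08, 0], [0, 0, 0], 1],
    [[0, 0, 0], [0, 0, 0], 1],
  ],
)

```text
time: 11.55
tool_pos: [0.5631, -0.2536, 0.0658]
tool_rot: [0.674, -0.674, -0.215, 0.215]
contact_force: [-9.4, 5.2, 20.4]
gripper_width: -0.008
```

```bash
python3 -c "
from h import *; from plant import manip
R=rep(manip.state()); print(R.T@manip.state()['contact_force'], manip.state()['ft_torque'])
f=manip.grab_frame('side')
cv2.imwrite('pics/c6.png',cv2.resize(f['img'][120:190,345:415],None,fx=8,fy=8,interpolation=cv2.INTER_CUBIC))
f=manip.grab_frame('top'); cv2.imwrite('pics/top6.png',f['img'])
"
```

```text
t 11.55 tcp [ 0.5631 -0.2536  0.0658] yaw_x 0.618 down [-0.  0. -1.] selfr xz [-0.1902 -0.2348] F [-9.4  5.2 20.4] w -0.008 j [-0.54  0.19  1.75 -0.    1.2  -1.16]
[ -4.68628811 -20.3893143    9.71676484] [0.85259859 1.49699061 0.02531987]
```

View pics/c6.png

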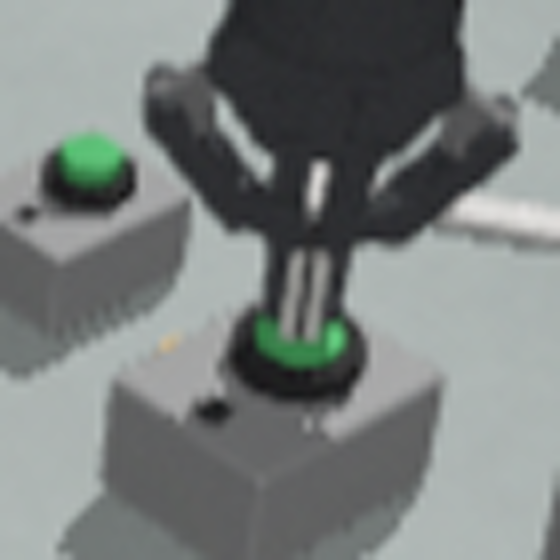

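```bash
python3 -c "
from h import *; from plant import manip
c=np.array([.561,-.252])
def st(f,lab):
    P=pts(f); g=cv2.cvtColor(f['img'],cv2.COLOR_BGR2HSV); r=np.hypot(P[...,0]-c[0],P[...,1]-c[1])
    gr=(g[...,0]>50)&(g[...,0]<85)&(g[...,1]>120)&(r<.03)&(P[...,2]<.09)
    dk=(g[...,2]<60)&(r<.035)&(r>.014)&(P[...,2]<.075)&(P[...,2]>.045)
    print(lab,'green n',gr.sum(),'z pct',np.percentile(P[gr][:,2],[5,50,80,95]).round(4),'xy',P[gr][:,:2].mean(0).round(4),'dark n',dk.sum(),np.percentile(P[dk][:,2],[10,50,90]).round(4),'r',np.percentile(r[dk],[10,50,90]).round(4))
st(load('side'),'side0'); st(load('top'),'top0'); st(manip.grab_frame('side'),'side now')
"
```

```text
side0 green n 81 z pct [0.0614 0.0686 0.0706 0.0718] xy [ 0.5587 -0.2483] dark n 81 [0.0533 0.0583 0.0607] r [0.0169 0.0209 0.0236]
top0 green n 89 z pct [0.0611 0.0713 0.0737 0.0765] xy [ 0.5612 -0.2523] dark n 86 [0.0544 0.0616 0.0657] r [0.0172 0.0209 0.0243]
side now green n 38 z pct [0.0603 0.0632 0.0646 0.0664] xy [ 0.5568 -0.247 ] dark n 75 [0.0522 0.0579 0.0608] r [0.0164 0.0207 0.0242]
```

Depth puts the green top about 6 mm lower than at the start (0.070→0.064), above a collar at about 0.060. The force is stiff at 20 N, so the button is bottomed. I'll release in steps to confirm the travel.

>>> drive_tool(
  motion=[
    [[0, -0.1, 0], [0, 0, 0], 1],
    [[0, -0.1, 0], [0, 0, 0], 1],
    [[0, 0, 0], [0, 0, 0], 1],
  ],
)

```text
time: 12.0
tool_pos: [0.5631, -0.2536, 0.0676]
tool_rot: [-0.673, 0.674, 0.215, -0.215]
contact_force: [0.0, 0.4, 3.2]
gripper_width: -0.002
```

>>> drive_tool(
  motion=[
    [[0, -0.1, 0], [0, 0, 0], 1],
    [[0, 0, 0], [0, 0, 0], 1],
  ],
)

```text
time: 12.2
tool_pos: [0.5631, -0.2536, 0.0696]
tool_rot: [-0.673, 0.674, 0.215, -0.215]
contact_force: [0.1, -0.3, 2.0]
gripper_width: 0.001
```

>>> drive_tool(
  motion=[
    [[0, -0.1, 0], [0, 0, 0], 1],
    [[0, 0, 0], [0, 0, 0], 1],
  ],
)

```text
time: 12.4
tool_pos: [0.5626, -0.2534, 0.0717]
tool_rot: [0.674, -0.674, -0.215, 0.215]
contact_force: [1.1, -0.6, 1.0]
gripper_width: 0.002
```

>>> drive_tool(
  motion=[
    [[0, -0.1, 0], [0, 0, 0], 1],
    [[0, 0, 0], [0, 0, 0], 1],
  ],
)

```text
time: 12.6
tool_pos: [0.5621, -0.2531, 0.0738]
tool_rot: [0.674, -0.673, -0.215, 0.215]
contact_force: [-0.2, 0.6, -0.5]
gripper_width: 0.002
```

Force falls linearly from about 4.4 N at z 0.0667 to 0 at about 0.0727. That is the full 6 mm spring travel, so the press was complete. Rise and do a last check.

>>> drive_tool(
  motion=[
    [[0, -0.9, 0], [0, 0, 0], 1],
    [[0, -0.9, 0], [0, 0, 0], 1],
    [[0, -0.9, 0], [0, 0, 0], 1],
    [[0, -0.9, 0], [0, 0, 0], 1],
    [[0, -0.9, 0], [0, 0, 0], 1],
    [[0, 0, 0], [0, 0, 0], 1],
    [[0, 0, 0], [0, 0, 0], 1],
    [[0, 0, 0], [0, 0, 0], 1],
  ],
)

```text
time: 13.4
tool_pos: [0.5617, -0.2528, 0.1845]
tool_rot: [0.675, -0.673, -0.214, 0.216]
contact_force: [-0.8, 0.3, -0.1]
gripper_width: -0.006
```

```bash
python3 -c "
from h import *; from plant import manip
rep(manip.state()); f=manip.grab_frame('side'); P=pts(f); b=blobs(f,'orange',(240,180,300,218))
q=P[b[0][2]]; t=q[abs(q[:,2]-.099)<.004].mean(0); print('tab top',t.round(4),'ang',np.arctan2(t[1]-.048,t[0]-.582).round(3))
for ce,s,m in blobs(f,'green',(365,150,400,175)): print('green',s.tolist(),'z',np.percentile(P[m][:,2],[50,80]).round(4))
# moved parts: compare with first picture
a=load('side')['img']; cv2.imwrite('pics/c7.png',np.vstack([a[80:390,:480],f['img'][80:390,:480]])[:600])
"
```

```text
t 13.4 tcp [ 0.5617 -0.2528  0.1845] yaw_x 0.618 down [-0.003  0.002 -1.   ] selfr xz [-0.1909 -0.2333] F [-0.8  0.3 -0.1] w -0.006 j [-0.54  0.07  1.68 -0.    1.4  -1.16]
tab top [0.6214 0.0953 0.0973] ang 0.876
green [377, 157, 11, 9, 83] z [0.0685 0.07  ]
```

View pics/c7.png

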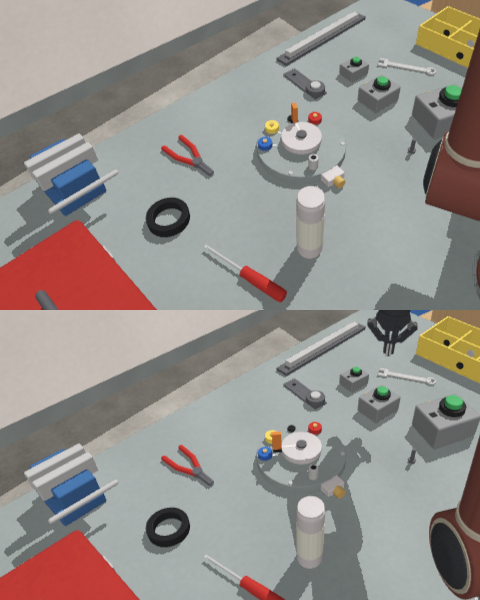

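Before (top half) and after (bottom half): every loose part is where it was. The tab is at blue (276,440), the button is up, and the arm is clear above it. Handing in.

```bash
python3 -c "
from plant import manip
print(manip.job_done(), manip.state()['time'])"
```

```text
the job is handed in; nothing more can be done
the job is handed in; nothing more can be done
```

The selector is at the blue outlet, the middle-sized green button was pressed fully down and came back up, and I handed the job in after about 13.4 s. The interface gives no verdict, so these are my own checks:

- **Selector:** I pushed the orange tab anticlockwise over two clicks with the shut fingers, with readings between moves of about 3 N. It jumped into blue by itself. At the end the tab was at 0.876 rad and blue at 0.87–0.885 rad, well inside the 9 mm limit.
- **Button:** I pressed it only after the selector was at blue. The top dropped about 6 mm in the depth image. On release, the force fell steadily to zero over about 6 mm of travel. The final picture shows it back at its starting height.
- **Surroundings:** the loose parts look unmoved in the before and after pictures. At hand-in the arm was clear above the button, touching nothing.

**One disagreement:** the fingertip contacts read about 4 mm higher than the stated button height (first contact near 0.0725 m, against 0.068 m). I judged the press by the travel and force rather than the absolute height. The force peaked at about 20 N with the button at its stop, with about 10 N of that sideways.

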